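Close and lock the pump cover of a sampling module

TASK

The blue service cover on top of the white sampling-pump module has been left open and unlocked. Push the cover down with your fingertips, then set the fingertips in the slot of its round white quarter-turn latch, press the cover fully home against its springy seal and, holding it there, turn the latch a quarter turn clockwise to its stop, so that the cover stays locked shut when you let go. Do not lift the cover any further open, and leave the vial, the jar, the bottle and the beaker where they stand.

Things in the scene. Friction and masses are not known exactly. Their poses are not given: they have to be found in the camera images.
- instrument: fixed white module, case 300 (x) x 340 (y) x 120 mm high, sloping screen front 50 mm further to -x; origin: centre of the case's underside, x away from the front. In its frame: closed cover x -125 to +97, y -160 to +80, top z 142 mm; hinge axis along y at x 100, z 132; latch axis (closed) at x -70, y -40; deck strip beside the cover, y 80 to 170, z 120
- cover (a joint): angle of the blue cover (222 x 240 x 20 mm, 0.25 kg, counterbalanced: stays where it is left), rad: 0 = fully home on a hard stop, positive = open, near edge raised; starts 0.12 to 0.4. A rubber seal springs it back to 0.03 to 0.06 unless it is held down or locked; fully home takes about 10 N straight down at the latch
- cover_push (a point): plain spot on the cover's top surface, 75 mm to the -y side of the latch axis and 170 mm from the hinge axis, a good place to push; axes of the cover (x towards the hinge, z out of the top surface)
- latch (a joint): angle of the latch, rad, growing clockwise seen from above: 0 = unlocked (slot along the instrument's y, in line with the red dots), 1.571 = locked, hard stop (slot along x, green dots); starts 0 to 0.3; takes 0.1 N m to turn, stays where left. Its cam arm slips under the bay's rim only while the cover is pressed home or nearly so: else it strikes the rim after about 0.7 rad
- slot (a point): centre of the slot's dark floor, on the latch axis; z along that axis out of the cover, y along the slot, turning with the latch. The slot runs right across the white dial (72 mm diameter): 30 mm wide between two white half-moon lugs, 72 mm long, 16 mm deep; lug tops flush with the cover's top, dial in a 74 mm round hole of the cover
- vial: loose amber vial, 28 mm diameter, 50 mm high, standing on the deck strip; origin under its centre; leave alone
- filter_jar: loose clear jar with blue lid, 40 mm diameter, 42 mm high, standing on the deck strip; origin under its centre; leave alone
- reagent: loose amber bottle, 72 mm diameter, 160 mm high, standing on the bench; origin under its centre; leave alone
- beaker: loose glass beaker, 70 mm diameter, 90 mm high, standing on the bench; origin under its centre; leave alone

How it is judged:
On the way, in this order (a step that is already met when the one before it is completed fails the run):
1. the cover has been pushed down onto its seal with the latch still unlocked (value of joint cover below 0.08 rad and value of joint latch below 0.7 rad), for 0.1 s.
2. with the cover pressed home the latch has been turned to its stop (value of joint cover below 0.015 rad and value of joint latch above 1.35 rad), for 0.2 s.
At the end, for the whole second after the job is handed in: the cover stays locked down by itself (within 0.015 rad of fully home) with the latch within 0.22 rad of its locked stop, and the vial, jar, bottle and beaker stand within 15 mm of where they were (all of step 2 and distance of each of vial, filter_jar, reagent, beaker from where it was at the start of the episode below 0.015 m); the robot touches nothing.
It fails at once if the cover is lifted further open (value of joint cover above 0.5 rad).
It fails at once if a bystander is moved or lifted (distance of any of vial, filter_jar, reagent, beaker from where it was at the start of the episode above 0.015 m).
It fails at once if a bystander is tipped (angle between any of vial, filter_jar, reagent, beaker's own z axis and vertical above 0.5 rad).
It fails at once if the latch is turned on while the cover is not pressed home (value of joint latch above 0.85 rad and value of joint cover above 0.015 rad).
It also fails if it takes over 45 s, if anything falls off the work surface, if the arm or the gripper's body presses on something with over 40 N, if the wrist force passes 120 N, or if a joint passes its speed limit or range.

ROBOT

A 6-joint arm with a two-finger parallel gripper is mounted at the origin on the work surface. World frame = base frame: x ahead of the robot, y to its left, z up, the work surface at z = 0. Lengths are in m, angles in rad, forces in N, time in s.
With the tool pointing down it reaches from about 0.35 to 0.8 m from the base axis. Payload 7.3 kg.
Tool frame: the origin (TCP) lies midway between the tips of the shut fingers; the grasp point (between the pads) lies 19 mm behind it; z points along the fingers, y is the line along which they close (so a half turn about z gives the same grasp; the last joint's range is limited). The gripper opens to 85 mm and grips with 20 to 120 N. Pads are 22 mm wide; open, the fingers measure 114 mm over their backs; the gripper's body (76 mm by 85 mm) begins 54 mm behind the grasp point. The pads swing forward as they close: fully open they stand 13 mm farther back than shut.
Start: joints at [1.141, 0.342, 1.524, -0, 1.275, -0.146], TCP at [0.147, 0.504, 0.231] pointing down, gripper open.
Joint ranges: [-2.53, 2.53], [-0.77, 2.02], [0.04, 2.7], [-1, 4.14], [0.28, 2.66], [-3.11, 3.11]. Speed limits (rad/s): [2.57, 2.57, 3.14, 3.14, 3.14, 3.14].

INTERFACE

Orientations are given as a 3x3 rotation matrix whose columns are the frame's x, y, z axes.
In Python, from station import bot gives the robot as it stands.
- The arm moves only by the tool arm_command, never from a script. Its argument "series" is a list that holds one entry, the list of rows, each a list of 4 numbers: the shift along the tool's x, y, z in m, then the turn about the tool's z in rad. In form: [[[tx, ty, tz, turn], ...]]. A call has 1 to 20 rows; each row is the pose to reach, as a shift and turn from the pose commanded when the call began, along the tool's axes at that moment; what a row does not reach only later rows make up. A row lasts 1/8 s, in which the tool goes at most 62.5 mm and 10.7 degrees, less where a joint would pass 70% of its speed; a pose out of reach is approached as far as the arm can. A call with a gripper value outside its range is refused whole. "fingers" is the opening, from 0 (shut) to 1 (fully open), set as the call begins (left out, the last holds). The fingers move at their own pace and stop on an object; "squeeze" is the grip in N (left out, the last holds). Time passes only in rows, so rows that repeat a pose let the fingers close. It gives the time, the measured TCP pose, the force, the opening and the grip force at its end, in the units of the state.
- bot.get_state(): the state, without advancing time (a new reading comes with each control period).
- bot.snapshot(name): name is "scene" or "top" or "wrist"; returns a dict with "img" (384x512x3 uint8, red, green, blue), "depth" (384x512 float32, m along the optical axis (not along the pixel's ray), 0 where there is no reading), "mtx" (3x3 intrinsics, pixels), "k1" (the pictures are not rectified: a ray, as slopes to the right and down, at radius r is drawn at 1 + k1 r^2 times it, then the intrinsics apply), "rvec" (rotation vector, rad) and "tvec" (3), from world to camera coordinates, as OpenCV has them. Camera axes: x right, y down, z forward; pixel columns grow to the right and rows downward; lengths in m; the calibration is good to about 2 mm. A picture is of the moment at which its call begins.
- bot.job_done(): hands the job in; it is judged then, once.
The state is a dict: "clock": time; "q": joint angles; "qd": joint speeds; "tau": joint torques, N m; "tcp_pos": TCP position; "tool_rot": TCP orientation; "force": force on the tool from outside, world axes, zero at the start; "ft_torque": the same for the moment, N m; "opening": finger opening in m; "grasp_force": force on a finger pad.
Only numpy, scipy, OpenCV 4.12 (cv2) and the standard library are available. Lean on these libraries where they do the work, as an engineer would, in place of code of your own. Each camera call takes 0.05 s, during which the arm holds its last target. There are 200 camera calls.

## Working session

There is one attempt and no reset: what is moved stays moved. The work goes in short steps, Python scripts to look and compute and a tool call to move; the robot and the scene stay as the last step left them, time stands still between calls to the robot, and variables do not carry over. Pictures are saved under pics/ and viewed, at most 10 in all, crops included, and the job is handed in when it is done.

Besides the shell and the picture viewer there is one more tool, called after "Call:" as name(argument=value, ...) on one line, values as JSON. arm_command: Moves the arm, as the interface text tells. Its arguments: {"type":"object","properties":{"series":{"type":"array","items":{"type":"array","items":{"type":"array","items":{"type":"number"}}}},"fingers":{"type":"number"},"squeeze":{"type":"number"}},"required":["series"]}

```bash
mkdir -p pics; ls; cat > h.py <<'E'
import numpy as np, cv2
from station import bot
def snap(n):
    s=bot.snapshot(n); s['R']=cv2.Rodrigues(np.array(s['rvec'],float))[0]; s['t']=np.array(s['tvec'],float).ravel(); return s
def rays(s,uv):
    uv=np.asarray(uv,float).reshape(-1,2); K=np.array(s['mtx'])
    p=cv2.undistortPoints(uv.reshape(-1,1,2),K,np.array([s['k1'],0,0,0],float)).reshape(-1,2)
    return np.c_[p,np.ones(len(p))]
def pts(s,uv):  # via depth
    r=rays(s,uv); uv=np.asarray(uv).reshape(-1,2).astype(int)
    d=s['depth'][uv[:,1],uv[:,0]]
    return (r*d[:,None]-s['t'])@s['R']
def plane(s,uv,z):
    d=rays(s,uv)@s['R']; c=-s['R'].T@s['t']
    return c+d*((z-c[2])/d[:,2])[:,None]
def save(s,f): cv2.imwrite('pics/'+f,cv2.cvtColor(s['img'],cv2.COLOR_RGB2BGR))
E
python3 - <<'E'
from h import *
for n in ['scene','top','wrist']:
    s=snap(n); save(s,n+'0.png'); print(n,-s['R'].T@s['t'],s['k1'])
st=bot.get_state(); print(st['tcp_pos'],st['tool_rot'],st['clock'],st['opening'])
a=[cv2.imread('pics/%s0.png'%n) for n in ['scene','top']]
cv2.imwrite('pics/a.png',a[0])
E
```

```text
pics
scene [1.24952945 0.67768187 0.8379119 ] -0.07937988648234183
top [ 0.36000962 -0.00586238  1.75818143] -0.014579150396450687
wrist [0.07490109 0.52594791 0.37250454] -0.01241092208087159
[0.14686601 0.50373887 0.23080942] [[-9.59993537e-01  2.80021798e-01 -4.48543471e-04]
 [ 2.80022122e-01  9.59992988e-01 -1.03665897e-03]
 [ 1.40311478e-04 -1.12078801e-03 -9.99999362e-01]] 0.15 0.08512806080091166
```

View pics/top0.png

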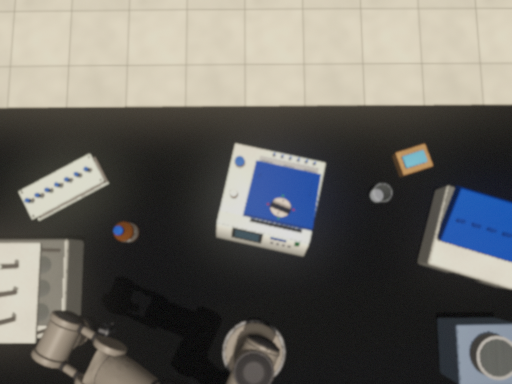

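View pics/scene0.png

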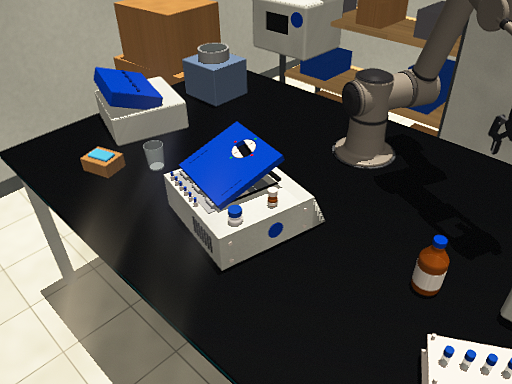

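The top view shows the module around (270,200). The cover is blue with its latch at (281,207), the jar is at (239,161) and the vial at (234,196). The scene view shows the cover open about 0.4 rad, the beaker at (153,155) and the bottle at (430,265), both clear of the module.

```bash
cat >> h.py <<'E'
def blue(s,lo=(105,150,60),hi=(130,255,255)):
    m=cv2.inRange(cv2.cvtColor(s['img'],cv2.COLOR_RGB2HSV),lo,hi)
    n,l,st,c=cv2.connectedComponentsWithStats(m)
    return l,st,c
def fitplane(P):
    for _ in range(4):
        c=P.mean(0); n=np.linalg.svd(P-c,full_matrices=False)[2][2]; d=(P-c)@n
        P=P[abs(d)<max(2.5*d.std(),1e-3)]
    return c,n*np.sign(n[2]),d.std()
E
python3 - <<'E'
from h import *
for nm,box in [('top',(215,140,330,260)),('scene',(170,115,290,215))]:
    s=snap(nm); l,st,c=blue(s)
    x0,y0,x1,y1=box
    k=max([i for i in range(1,len(st)) if x0<c[i][0]<x1 and y0<c[i][1]<y1],key=lambda i:st[i,4])
    m=(l==k).astype(np.uint8); v,u=np.nonzero(cv2.erode(m,np.ones((3,3))))
    P=pts(s,np.c_[u,v]); P=P[np.isfinite(P).all(1)]
    cc,n,sd=fitplane(P)
    th=np.arccos(n[2]); print(nm,st[k],'plane',cc,n,sd,'tilt',th,'yaw(-n)',np.arctan2(-n[1],-n[0]))
    hull=cv2.convexHull(np.argwhere(m>0)[:,::-1].astype(np.int32))
    q=cv2.approxPolyDP(hull,6,True).reshape(-1,2); 
    r=rays(s,q)@s['R']; o=-s['R'].T@s['t']
    print(q.tolist()); print(np.round(o+r*(((cc-o)@n)/(r@n))[:,None],4))
    if nm=='top':
        hsv=cv2.cvtColor(s['img'],cv2.COLOR_RGB2HSV)
        w=((hsv[...,1]<60)&(hsv[...,2]>110)).astype(np.uint8); w[:140]=0;w[262:]=0;w[:,:210]=0;w[:,335:]=0
        cs,_=cv2.findContours(w,cv2.RETR_EXTERNAL,cv2.CHAIN_APPROX_NONE)
        k=max(cs,key=cv2.contourArea); b=cv2.boxPoints(cv2.minAreaRect(k)); print('case box',b.tolist()); print(plane(s,b,0.12))
    d=st
E
```

```text
top [ 246  163   73   66 3098] plane [ 0.57604848 -0.11056037  0.18157146] [ 0.35964554 -0.08135405  0.92953569] 0.0029267262194706536 tilt 0.37764469151512414 yaw(-n) 2.919130436706525
[[318, 175], [312, 228], [246, 213], [257, 163]]
[[ 0.6443 -0.2363  0.1442]
 [ 0.4491 -0.2004  0.2228]
 [ 0.5013  0.0222  0.2221]
 [ 0.6893 -0.0168  0.146 ]]
case box [[212.20571899414062, 236.3903350830078], [232.94161987304688, 141.3509063720703], [327.3736267089844, 161.95423889160156], [306.6377258300781, 256.99365234375]]
[[ 0.42713305  0.14580549  0.12      ]
 [ 0.77662357  0.07132781  0.12      ]
 [ 0.69691415 -0.27541714  0.12      ]
 [ 0.35172598 -0.19188996  0.12      ]]
scene [ 178  121  107   89 4503] plane [ 0.58545604 -0.09364798  0.1811067 ] [ 0.36050072 -0.08028401  0.92929743] 0.001583954457715128 tilt 0.3782903331490972 yaw(-n) 2.9224671423829394
[[284, 159], [221, 209], [178, 164], [236, 121]]
[[ 0.5094  0.0479  0.2228]
 [ 0.704   0.0051  0.1437]
 [ 0.6478 -0.2483  0.1435]
 [ 0.4477 -0.2014  0.2252]]
```

View pics/wrist0.png

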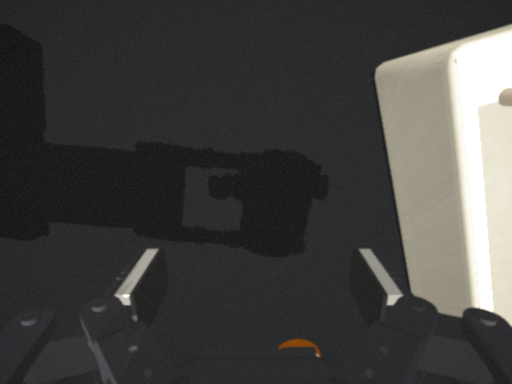

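The wrist view shows the bench and the front corner of the module's neighbour, with nothing in the way of the fingers. I estimate the module yaw at -0.22, its origin near (.587,-.063) and the cover at 0.38 rad. Next I'll move to a hover above the push spot with the fingers shut.

Call:
arm_command(series=[[[0,0,-0.05,0],[-0.03,-0.03,-0.09,0],[-0.07,-0.07,-0.1,0],[-0.11,-0.11,-0.1,-0.02],[-0.15,-0.15,-0.1,-0.03],[-0.19,-0.19,-0.1,-0.06],[-0.23,-0.23,-0.1,-0.06],[-0.27,-0.27,-0.1,-0.06],[-0.31,-0.31,-0.1,-0.06],[-0.35,-0.35,-0.1,-0.06],[-0.39,-0.39,-0.1,-0.06],[-0.43,-0.43,-0.1,-0.06],[-0.47,-0.48,-0.1,-0.06],[-0.5,-0.52,-0.1,-0.06],[-0.52,-0.54,-0.1,-0.06],[-0.52,-0.54,-0.1,-0.06],[-0.52,-0.54,-0.1,-0.06]]], fingers=0)

```text
clock: 2.38
tcp_pos: [0.4946, -0.1594, 0.3311]
tool_rot: [[-0.975, 0.222, -0.001], [0.222, 0.975, 0.001], [0.001, 0.001, -1.0]]
force: [-0.0, -0.8, -0.0]
opening: -0.0
grasp_force: 0.0
```

```bash
python3 - <<'E'
from h import *
s=snap('wrist'); save(s,'w1.png'); st=bot.get_state(); print(st['tcp_pos'],st['tool_rot'],st['q'],st['clock'],st['opening'])
E
```

```text
[ 0.49466858 -0.1590954   0.33139009] [[-9.75243014e-01  2.21135838e-01 -7.16827386e-05]
 [ 2.21135798e-01  9.75242957e-01  3.65380838e-04]
 [ 1.50706884e-04  3.40483490e-04 -9.99999931e-01]] [-4.58916940e-01  2.74482634e-01  1.34590669e+00  2.96182916e-04
  1.52142946e+00 -1.80674894e+00] 2.425 -0.00031125840747015557
```

View pics/w1.png

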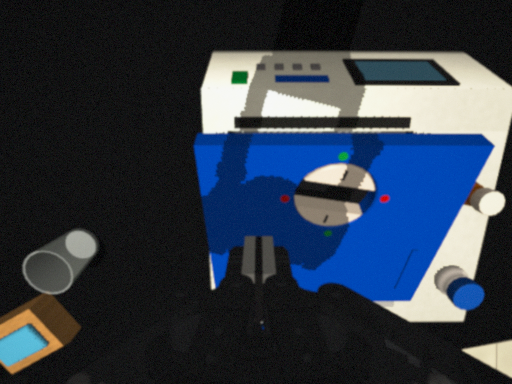

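The wrist view shows the dial at (335,195), its slot nearly in line with the red dots at (285,199) and (385,199). The fingertips at (258,245) are over plain cover. I'll push down now.

Call:
arm_command(series=[[[0,0,0.04,0],[0,0,0.08,0],[0,0,0.11,0],[0,0,0.12,0],[0,0,0.13,0],[0,0,0.14,0],[0,0,0.15,0],[0,0,0.16,0],[0,0,0.17,0],[0,0,0.175,0],[0,0,0.18,0],[0,0,0.18,0]]])

```text
clock: 3.92
tcp_pos: [0.4949, -0.1599, 0.151]
tool_rot: [[-0.975, 0.222, -0.0], [0.222, 0.975, 0.0], [0.0, 0.0, -1.0]]
force: [0.4, -0.1, 1.0]
opening: -0.0004
grasp_force: 0.0
```

Call:
arm_command(series=[[[0,0,0.003,0],[0,0,0.005,0],[0,0,0.005,0],[0,0,0.005,0]]])

```text
clock: 4.42
tcp_pos: [0.4951, -0.1601, 0.1464]
tool_rot: [[-0.975, 0.222, 0.0], [0.222, 0.975, -0.0], [-0.0, -0.0, -1.0]]
force: [0.0, -0.4, 2.2]
opening: 0.0001
grasp_force: 1.0
```

Call:
arm_command(series=[[[0,0,-0.01,0],[0,0,-0.05,0],[0,0,-0.09,0],[0,0,-0.12,0],[0,0,-0.12,0],[0,0,-0.12,0]]], fingers=0.35)

```text
clock: 5.18
tcp_pos: [0.4946, -0.1597, 0.2657]
tool_rot: [[-0.975, 0.222, -0.001], [0.222, 0.975, 0.001], [0.001, 0.0, -1.0]]
force: [0.5, 0.3, -0.9]
opening: 0.0299
grasp_force: 0.0
```

```bash
python3 - <<'E'
from h import *
s=snap('wrist'); save(s,'w2.png'); st=bot.get_state(); print(st['tcp_pos'],st['opening'],st['clock'])
np.save('w2.npy',s,allow_pickle=True)
l,stt,c=blue(s); k=1+stt[1:,4].argmax(); m=(l==k).astype(np.uint8)
v,u=np.nonzero(cv2.erode(m,np.ones((5,5)))); P=pts(s,np.c_[u,v]); cc,n,sd=fitplane(P)
print('plane',cc,n,sd,'tilt along instr x',n@[np.cos(.22),-np.sin(.22),0])
hsv=cv2.cvtColor(s['img'],cv2.COLOR_RGB2HSV)
def onpl(uv):
    r=rays(s,uv)@s['R']; o=-s['R'].T@s['t']; return o+r*(((cc-o)@n)/(r@n))[:,None]
red=cv2.inRange(hsv,(0,150,60),(6,255,255))|cv2.inRange(hsv,(170,150,60),(180,255,255)); gr=cv2.inRange(hsv,(45,120,50),(80,255,255))
for nm,mm in(('red',red),('green',gr)):
    _,_,q,ce=cv2.connectedComponentsWithStats(mm)
    for i in range(1,len(q)):
        if 15<q[i,4]<600: print(nm,q[i,4],ce[i],onpl(ce[i])[0])
# dial = hole in blue mask
cs,h=cv2.findContours(m,cv2.RETR_CCOMP,cv2.CHAIN_APPROX_NONE)
for c_,hh in zip(cs,h[0]):
    if hh[3]>=0 and cv2.contourArea(c_)>500:
        X=onpl(c_.reshape(-1,2).astype(float)); (cx,cy),r=cv2.minEnclosingCircle(X[:,:2].astype(np.float32)); e=cv2.fitEllipse((X[:,:2]*1e3).astype(np.float32)); print('hole',cx,cy,r,e)
E
```

```text
[ 0.49442878 -0.15967866  0.26525881] 0.0301251589778541 5.225
plane [ 0.5378017  -0.09781696  0.14587987] [ 0.03384635 -0.00772951  0.99939716] 0.0006279746783747609 tilt along instr x 0.034717379437997985
red 46 [286.2826087 184.7826087] [ 0.50007767 -0.13538302  0.14686692]
red 50 [390.7  184.48] [ 0.51979315 -0.04755248  0.14687851]
green 247 [235.51821862  73.65991903] [ 0.40347168 -0.15599224  0.14997925]
green 60 [343.16666667 131.91666667] [ 0.46598803 -0.0814822   0.1484383 ]
green 40 [334.2   231.925] [ 0.5539089  -0.10163233  0.14530486]
hole 0.50919508934021 -0.09165104478597641 0.03808072954416275 ((508.6102600097656, -93.02137756347656), (70.11280822753906, 75.84252166748047), 68.02945709228516)
```

View pics/w2.png

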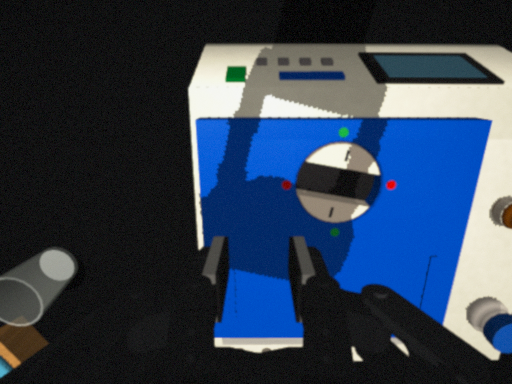

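The cover rests on its seal at about 0.035 rad with the latch axis near (.510,-.0915). The slot band from (300,175) to (380,187) is turned slightly clockwise from the red dots. I'll measure that angle and the offset to go.

```bash
python3 - <<'E'
from h import *
s=np.load('w2.npy',allow_pickle=True).item()
hsv=cv2.cvtColor(s['img'],cv2.COLOR_RGB2HSV)
m=((hsv[...,2]>95)&(hsv[...,1]<100)).astype(np.uint8)
k=np.zeros_like(m); cv2.circle(k,(338,182),37,1,-1)
n,l,st,c=cv2.connectedComponentsWithStats(m*k)
cen=np.array([.50995,-.09155]); ex=np.array([.9757,-.219]); ey=np.array([.219,.9757])
for i in range(1,n):
    if st[i,4]<150: continue
    v,u=np.nonzero(l==i); X=plane(s,np.c_[u,v].astype(float),.1467)[:,:2]-cen
    A=np.c_[X@ex,X@ey]*1e3
    r=cv2.minAreaRect(A.astype(np.float32)); w,V=np.linalg.eigh(np.cov(A.T)); d=V[:,1]; d=d*np.sign(d[1])
    print(st[i,4],c[i],r,A.mean(0),'latch est',np.arctan2(d[0],d[1]))
t=bot.get_state(); R=np.array(t['tool_rot']); print('shift',R.T@(np.r_[cen,.2]-t['tcp_pos']))
E
```

```text
1134 [341.94885362 158.88447972] ((-23.7309513092041, 2.595613479614258), (58.61165237426758, 19.33365249633789), 79.46601104736328) [-22.44137335   1.38190829] latch est 0.18491892477354768
1096 [333.76551095 205.08667883] ((20.241069793701172, -4.195493698120117), (58.70045471191406, 21.37010955810547), 79.64485168457031) [18.7524194  -2.69250961] latch est 0.2071916215793455
shift [-0.00014635  0.06983532  0.06530039]
```

Call:
arm_command(series=[[[0,0.02,0,0.05],[0,0.045,0.01,0.12],[0,0.065,0.03,0.19],[0,0.07,0.06,0.19],[0,0.07,0.09,0.19],[0,0.07,0.1,0.19],[0,0.07,0.11,0.19],[0,0.07,0.115,0.19],[0,0.07,0.12,0.19],[0,0.07,0.125,0.19],[0,0.07,0.128,0.19],[0,0.07,0.128,0.19]]])

```text
clock: 6.72
tcp_pos: [0.5105, -0.0917, 0.1382]
tool_rot: [[-0.916, 0.402, -0.0], [0.402, 0.916, 0.0], [0.0, 0.0, -1.0]]
force: [-0.9, 0.6, 0.3]
opening: 0.0297
grasp_force: 0.0
```

```bash
python3 - <<'E'
from h import *
s=snap('wrist'); i=s['img'][100:384,130:430]; cv2.imwrite('pics/w3.png',cv2.resize(i[:,:,::-1],None,fx=2,fy=2))
t=bot.get_state(); print(t['tcp_pos'],t['force'],t['ft_torque'],t['opening'],t['clock'])
E
```

```text
[ 0.51057363 -0.09172408  0.1383424 ] [-0.65056142  0.57414741  0.67234328] [ 0.01113723 -0.05103575  0.01747513] 0.030061722331346928 6.775
```

View pics/w3.png

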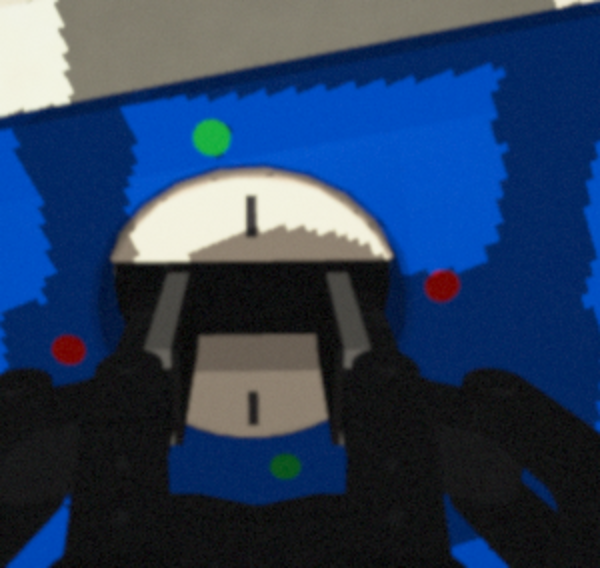

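The fingers stand in the slot, parallel to the lug edge at (250,262), with the red dots at (68,350) and (441,285). Now I'll press.

Call:
arm_command(series=[[[0,0,0.004,0],[0,0,0.008,0],[0,0,0.011,0],[0,0,0.013,0],[0,0,0.015,0],[0,0,0.015,0],[0,0,0.015,0]]])

```text
clock: 7.65
tcp_pos: [0.5108, -0.0918, 0.1253]
tool_rot: [[-0.916, 0.402, 0.002], [0.402, 0.916, -0.001], [-0.002, 0.0, -1.0]]
force: [-5.1, 1.5, 18.4]
opening: 0.0298
grasp_force: 9.1
```

Call:
arm_command(series=[[[0,0,0.001,0],[0,0,0.0015,0],[0,0,0.0015,0]]])

```text
clock: 8.02
tcp_pos: [0.5108, -0.0918, 0.1251]
tool_rot: [[-0.916, 0.402, 0.003], [0.402, 0.916, -0.001], [-0.003, 0.0, -1.0]]
force: [-8.9, 2.3, 28.3]
opening: 0.0298
grasp_force: 14.2
```

Hard stop reached: 1.5 mm more command moved it only 0.2 mm and added 10 N. Now I'll begin the turn.

Call:
arm_command(series=[[[0,0,0,0.08],[0,0,0,0.16],[0,0,0,0.24],[0,0,0,0.32],[0,0,0,0.4],[0,0,0,0.48],[0,0,0,0.48]]])

```text
clock: 8.9
tcp_pos: [0.5107, -0.093, 0.1251]
tool_rot: [[-0.626, 0.78, 0.002], [0.78, 0.626, -0.003], [-0.004, -0.0, -1.0]]
force: [-10.4, -3.2, 27.4]
opening: 0.0295
grasp_force: 14.0
```

Call:
arm_command(series=[[[0,0,0,0.08],[0,0,0,0.16],[0,0,0,0.24],[0,0,0,0.32],[0,0,0,0.4],[0,0,0,0.48],[0,0,0,0.56],[0,0,0,0.64],[0,0,0,0.72],[0,0,0,0.8],[0,0,0,0.88],[0,0,0,0.96],[0,0,0,1.02],[0,0,0,1.02],[0,0,0,1.02]]])

```text
clock: 10.78
tcp_pos: [0.511, -0.0933, 0.1251]
tool_rot: [[0.336, 0.942, 0.003], [0.942, -0.336, -0.003], [-0.002, 0.004, -1.0]]
force: [-8.4, -3.4, 27.1]
opening: 0.03
grasp_force: 13.6
```

```bash
python3 - <<'E'
from h import *
t=bot.get_state(); R=np.array(t['tool_rot']); a=np.arctan2(R[1,1],R[0,1]); print('tool latch angle',1.350-a,t['tcp_pos'],t['force'],t['ft_torque'],t['opening'],t['q'][5],t['clock'])
E
```

```text
tool latch angle 1.6927045235763756 [ 0.51096531 -0.09327714  0.12511051] [-8.41425124 -3.36113872 27.09556428] [-0.68741132  1.7457177  -0.03536948] 0.03000990163848956 0.017385180323176395 10.775
```

Call:
arm_command(series=[[[0,0,0,0.04],[0,0,0,0.08],[0,0,0,0.12],[0,0,0,0.12],[0,0,0,0.12]]])

```text
clock: 11.4
tcp_pos: [0.512, -0.0929, 0.1252]
tool_rot: [[0.445, 0.895, 0.005], [0.895, -0.445, -0.003], [-0.001, 0.006, -1.0]]
force: [-5.6, -1.8, 25.3]
opening: 0.03
grasp_force: 22.5
```

```bash
python3 - <<'E'
from h import *
t=bot.get_state(); R=np.array(t['tool_rot']); a=np.arctan2(R[1,1],R[0,1]); print('tool latch angle',1.350-a,t['tcp_pos'],t['force'],t['ft_torque'],t['opening'],t['clock'])
s=snap('wrist'); i=s['img'][100:384,130:430]; cv2.imwrite('pics/w4.png',cv2.resize(i[:,:,::-1],None,fx=2,fy=2))
E
```

```text
tool latch angle 1.8113304861293744 [ 0.51202888 -0.09293387  0.12517992] [-5.57455609 -1.83560404 25.3134228 ] [-0.1980307   1.03811081  0.57420645] 0.02998428009735561 11.4
```

View pics/w4.png

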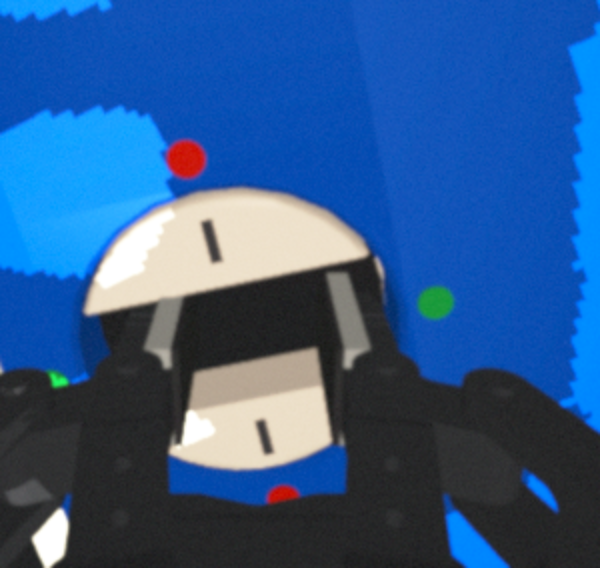

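The slot edge runs from (85,315) to (365,258), parallel to the green dots at (55,380) and (436,302). Torque has risen to 0.57 N m, so the latch is at its stop. I'll ease the turn back slightly within the slack, then lift away.

Call:
arm_command(series=[[[0,0,0,-0.06],[0,0,0,-0.12],[0,0,-0.003,-0.12],[0,0,-0.006,-0.12],[0,0,-0.015,-0.12],[0,0,-0.03,-0.12],[0,0,-0.06,-0.12],[0,0,-0.1,-0.12],[0,0,-0.14,-0.12],[0,0,-0.16,-0.12],[0,0,-0.16,-0.12]]])

```text
clock: 12.82
tcp_pos: [0.511, -0.0914, 0.2841]
tool_rot: [[0.336, 0.942, 0.004], [0.942, -0.336, -0.001], [0.001, 0.004, -1.0]]
force: [0.5, 0.1, -0.1]
opening: 0.0297
grasp_force: 0.0
```

```bash
python3 - <<'E'
from h import *
s=snap('wrist'); save(s,'w5.png'); t=bot.get_state(); print(t['tcp_pos'],t['force'],t['clock'])
l,stt,c=blue(s); k=1+stt[1:,4].argmax(); v,u=np.nonzero(cv2.erode((l==k).astype(np.uint8),np.ones((5,5)))); cc,n,sd=fitplane(pts(s,np.c_[u,v])); print(cc,n,n@[.9757,-.219,0])
E
```

```text
[ 0.51042212 -0.09130826  0.2824498 ] [-0.17548613  0.40806099 -0.51143792] 12.875
[ 0.57809482 -0.0863367   0.14190869] [ 0.00703996 -0.00193995  0.99997334] 0.007293734482464996
```

View pics/w5.png

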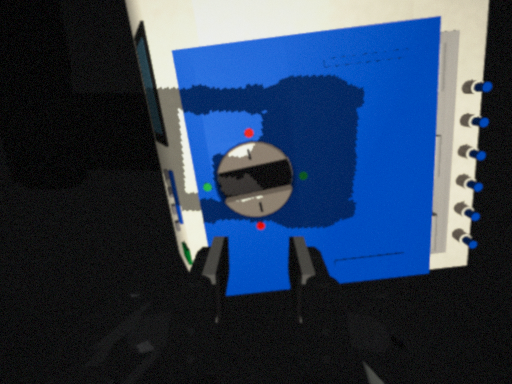

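The slot band from (217,190) to (292,165) lines up with the green dots at (208,187) and (303,175). The cover measures about 0.007 rad from home with the arm clear of it. I'll hand the job in.

```bash
python3 -c "
from station import bot
print(bot.job_done())"
```

```text
the job is handed in; nothing more can be done
None
```

The cover is pushed home and the latch is turned to its locked stop; after I let go the cover measured about 0.007 rad from home (limit 0.015), and I handed the job in at about 13 s, but the hand-in returned no verdict.

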